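# Change over the charging drawer

## Task

Pull open the upper drawer of the tool chest, take every charged battery pack (green strip) out of its bay and set it down upright in the blue ready tray, and seat every empty pack (red strip) from the bench in a bay of its own, toe in under the lip first and then the heel rocked down until it lies flat and fully home. When all are loaded, push the drawer fully shut; leave the other things on the bench as they are.

Things in the scene. Friction and masses are not known exactly. Their poses are not given: they have to be found in the camera images.
- flat1: Empty battery pack, red strip on top, on the bench or absent (None). About 0.35 kg: black body 84 (x) x 52 (y) x 36 mm high, on it a grey grip head 64 x 36 x 24 mm high (grip its 36 mm; 60 mm in all). A brass tongue 34 mm wide, 8 mm high stands 6 mm out at the bottom of the toe (-x): tip 48 mm from the origin; yellow line on top at the toe. Origin: centre of the body's underside, z up.
- flat2: Empty battery pack, red strip on top, on the bench or absent (None). Shape, size and axes as flat1.
- flat3: Empty battery pack, red strip on top, on the bench or absent (None). Shape, size and axes as flat1.
- charged1: Charged battery pack, green strip on top; at the start it sits in bay 1 of the closed drawer, or is absent (None). Shape, size and axes as flat1.
- charged2: Charged battery pack, green strip on top; at the start it sits in bay 2 of the closed drawer, or is absent (None). Shape, size and axes as flat1.
- charged3: Charged battery pack, green strip on top; at the start it sits in bay 3 of the closed drawer, or is absent (None). Shape, size and axes as flat1.
- drawer (a joint): Upper drawer (the charging drawer) of the black and orange tool chest: 0 = shut, 0.18 m = fully open (end stop). It slides towards the robot along the chest's -x, friction about 3 N, and stays where it is left.
- chest_front (a point): Tool chest, fixed, 300 mm wide, 260 mm deep, 172 mm high: middle of the front edge of its top. x points from its front to its back, y to its left as seen from the robot; drawer fronts 14 mm thick stand before the front face. The shut drawer leaves 8 mm over seated packs: one not fully home catches on the chest. The lower drawer is locked; its bar handle is 89 mm below the upper one.
- pull (a point): Middle of the upper drawer's bar handle (moves with the drawer; axes as the chest): a level round steel bar along y, 11 mm thick, 140 mm long, 35 mm off the drawer front, 137 mm above the bench, 35 mm below the chest's top.
- bay1 (a point): Bay 1 of 3 in the drawer (80 mm apart along y, bay 1 at +y), moving with it, axes as the chest. Where a seated pack's origin lies: centre of the bay floor, 96 mm above the bench; pack x along bay x, toe to -x. Pocket 12 mm deep, at the heel (+x) 13 mm plus a sloped lead-in to 20 mm; 54 mm wide (1 mm free each side, lead-ins to 16 mm), from -43 to +43.5 mm in x.
- bay2 (a point): Bay 2, the middle one, as bay 1. At the toe end of each bay (-x, yellow mark) a lip 3.5 mm thick, its underside 10.5 mm over the bay floor, roofs the slot for the tongue, which ends 49.5 mm from the origin. A pack goes in tilted about 15 degrees, toe down, tongue under the lip, then the heel is rocked down flat.
- bay3 (a point): Bay 3, at -y, as bay 1. A seated pack comes out heel first: tilt it up about 15 degrees round its toe, draw it some 10 mm towards +x from under the lip, then lift; straight up, the lip holds it. Nothing locks the heel: a seated pack lies by its weight.
- tray_in (a point): Centre of the inner floor (4 mm above the bench) of the fixed blue ready tray, 212 mm (x) x 202 mm (y) inside, walls 22 mm high over the bench, black rubber floor; axes along its sides. It holds four packs, two by two, their length along its x.
- grinder: Bystander: cordless angle grinder lying on the bench, about 270 x 130 x 75 mm, blue with a white guard; origin at its underside on the bench.
- tape: Bystander: yellow tape measure, 66 x 34 x 64 mm; origin at its underside on the bench.
- mug: Bystander: blue mug, 80 mm across, 92 mm high; origin at its underside on the bench.
- can: Bystander: spray can, 66 mm across, 170 mm high; origin at its underside on the bench.

How it is judged:
By the outcome, as a careful person would: the job done as asked, in the order asked, and still so for the second after the job is handed in, with the robot touching nothing.
Of charged1, charged2, charged3 only 2 to 3 are there at a start; the rules pass over those that are not, and their reading is None.
Of flat1, flat2, flat3 only 2 to 3 are there at a start; the rules pass over those that are not, and their reading is None.
At some moment in a run one of flat1, flat2, flat3 may be knocked a few centimetres aside while the robot is not near it.
It also fails if it takes over 210 s, if anything falls off the work surface, if the arm or the gripper's body presses on something with over 40 N, if the wrist force passes 120 N, or if a joint passes its speed limit or range.

## Robot

A 7-joint arm with a two-finger parallel gripper is mounted at the origin on the work surface. World frame = base frame: x ahead of the robot, y to its left, z up, the work surface at z = 0. Lengths are in mm, angles in rad, forces in N, time in s.
With the tool pointing down it reaches from about 425 to 975 mm from the base axis. Payload 16.7 kg.
Tool frame: the origin (TCP) lies midway between the tips of the shut fingers; the grasp point (between the pads) lies 19 mm behind it; z points along the fingers, y is the line along which they close (so a half turn about z gives the same grasp; the last joint's range is limited). The gripper opens to 85 mm and grips with 20 to 120 N. Pads are 22 mm wide; open, the fingers measure 114 mm over their backs; the gripper's body (76 mm by 85 mm) begins 54 mm behind the grasp point. The pads swing forward as they close: fully open they stand 13 mm farther back than shut.
Start: joints at [-1.329, 0.426, 0.074, 1.606, -0.034, 1.111, -0.067], TCP at [257.752, 623.811, 231.302] pointing down, gripper open.
Joint ranges: [-2.85, 2.85], [-0.5, 2.14], [-1.23, 1.37], [0.21, 2.46], [-1.02, 4.16], [0.16, 2.05], [-2.73, 2.73]. Speed limits (rad/s): [1.89, 1.89, 2.39, 2.39, 3.01, 3.01, 3.01].

## Interface

Orientations are given as a unit quaternion [w, x, y, z].
In Python, from plant import move_pose, move_straight, goto_joints, grip, sleep, ik, read_state, read_camera, IKError, sign_off gives the robot as it stands. Calls block until the motion is done:
- move_pose(position, orientation): joint-space move of the TCP to a pose.
- move_straight(position, frame=None, velocity=150, force_limit=None): straight line of the TCP; frame=None keeps the orientation; velocity is the mean speed in mm/s. With force_limit (N) it stops when the force on the tool has changed by that much, and returns True; else False.
- goto_joints(angles): joint-space move.
- grip(opening): opening from 0.0 (shut) to 1.0 (fully open); the grip force is fixed at half the most; returns when the fingers have stopped.
- sleep(seconds).
- ik(position, orientation): joint angles nearest the present ones, or None.
- read_state(): the state.
- read_camera(name): name is "side" or "top" or "wrist"; returns a dict with "frame" (420x560x3 uint8, red, green, blue), "mtx" (3x3 intrinsics, pixels), "k1" (the pictures are not rectified: a ray, as slopes to the right and down, at radius r is drawn at 1 + k1 r^2 times it, then the intrinsics apply), "eye" and "orientation" of the camera in the world. Camera axes: x right, y up, looking along -z (the intrinsics and any distortion apply to the point x, -y, -z); pixel columns grow to the right and rows downward; lengths in mm; the calibration is good to about 2 mm. A picture is of the moment at which its call begins. There is no depth.
A pose or a line that the arm cannot do raises IKError and nothing moves.
- sign_off(): hands the job in; it is judged then, once.
The state is a dict: "time_s": time; "joint_positions": joint angles; "qvel": joint speeds; "tau": joint torques, N m; "ee_pos": TCP position; "tool_rot": TCP orientation; "wrist_force": force on the tool from outside, world axes, zero at the start; "moment": the same for the moment, N m; "finger_gap": opening from 0.0 (shut) to 1.0 (fully open); "grasp_force": force on a finger pad.
Only numpy, scipy, OpenCV 4.12 (cv2) and the standard library are available. Lean on these libraries where they do the work, as an engineer would, in place of code of your own. Each camera call takes 0.05 s, during which the arm holds its last target. There are 200 camera calls.

## Working session

There is one attempt and no reset: what is moved stays moved. The work goes in short steps, each a Python script; the robot and the scene stay as the last script left them, time stands still between calls to the robot, and variables do not carry over. Pictures are saved under pics/ and viewed, at most 14 in all, crops included, and the job is handed in when it is done.

```bash
ls; mkdir -p pics; python3 - <<'E'
from plant import *
import cv2
for n in ("top","side"):
    c=read_camera(n); cv2.imwrite(f"pics/{n}0.png",c["frame"][:,:,::-1]); print(n,c["mtx"].tolist(),c["k1"],c["eye"],c["orientation"])
s=read_state(); print(s)
E
```

```text
pics
top [[495.6125498129154, 0.0, 281.209127721617], [0.0, 495.6125498129154, 204.05670814542822], [0.0, 0.0, 1.0]] -0.035228324692426184 [ 410.96077056   90.92531777 1751.83742347] [-0.70553557 -0.03399849  0.04376926  0.70650401]
side [[511.6569448001527, 0.0, 265.55440847689175], [0.0, 511.6569448001527, 209.21787933593143], [0.0, 0.0, 1.0]] -0.05033200107475512 [-119.54433695 -827.89628806 1019.11318522] [ 0.84572216  0.4206989  -0.14194515 -0.29600343]
{'time_s': 0.1, 'joint_positions': array([-1.32846172,  0.42670794,  0.07385637,  1.60650765, -0.03405465,
        1.11083044, -0.06712411]), 'qvel': array([-1.51361350e-03, -1.79754034e-05,  2.76518587e-04, -1.11396819e-03,
       -1.08769452e-04, -1.63994479e-03, -7.60956956e-04]), 'tau': array([ 9.54634685e-03, -9.51547623e+01,  3.77171338e+00, -4.64399493e+01,
        1.95646822e-02,  6.59279249e-03,  5.36292009e-05]), 'ee_pos': array([257.67221675, 623.49284443, 230.67067623]), 'tool_rot': array([-5.27158542e-05,  1.94684765e-01,  9.80865682e-01, -5.95107712e-04]), 'wrist_force': array([-1.06016539,  0.01677154,  0.60488018]), 'moment': array([ 0.03340547,  0.01884389, -0.00851551]), 'grasp_force': 0.0, 'finger_gap': 0.9995873843997901}
```

View pics/top0.png

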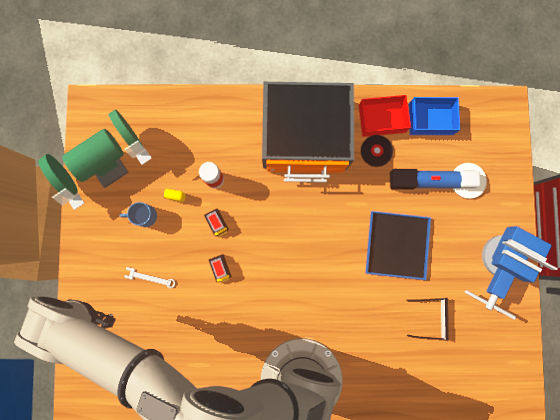

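View pics/side0.png

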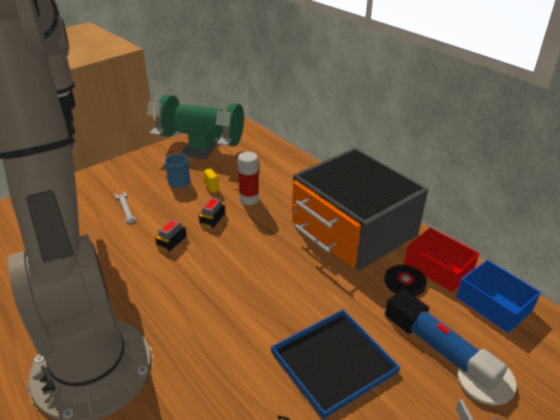

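```bash
cat > h.py <<'E'
from plant import *
import numpy as np, cv2
from scipy.spatial.transform import Rotation as R
def rot(q): return R.from_quat(np.asarray(q),scalar_first=True)
def plane(c,uv,z):
    "pixels -> world points on the plane at height z"
    p=cv2.undistortPoints(np.float64(uv).reshape(-1,1,2),c["mtx"],np.array([c["k1"],0,0,0])).reshape(-1,2)
    d=rot(c["orientation"]).apply(np.c_[p[:,0],-p[:,1],-np.ones(len(p))])
    e=np.asarray(c["eye"]); return e+d*((z-e[2])/d[:,2])[:,None]
def proj(c,P):
    q=rot(c["orientation"]).inv().apply(np.atleast_2d(P)-c["eye"]); q=q*[1,-1,-1]
    return cv2.projectPoints(q,np.zeros(3),np.zeros(3),c["mtx"],np.array([c["k1"],0,0,0]))[0].reshape(-1,2)
def save(c,name,box=None,s=1):
    f=c["frame"][:,:,::-1]
    if box: f=f[box[1]:box[3],box[0]:box[2]]
    cv2.imwrite(f"pics/{name}.png",cv2.resize(f,None,fx=s,fy=s,interpolation=cv2.INTER_CUBIC))
def mask(c,lo,hi):
    m=cv2.inRange(cv2.cvtColor(c["frame"],cv2.COLOR_RGB2HSV),np.array(lo),np.array(hi)); return m
def blobs(m,amin):
    k=[x for x in cv2.findContours(m,cv2.RETR_EXTERNAL,cv2.CHAIN_APPROX_NONE)[0] if cv2.contourArea(x)>=amin]
    return sorted(k,key=cv2.contourArea,reverse=True)
E
python3 - <<'E'
from h import *
c=read_camera("top")
m=mask(c,[0,0,0],[180,255,75])
for k in blobs(m,1500)[:6]:
    r=cv2.minAreaRect(k); print("dark",cv2.contourArea(k),np.round(r[0]),np.round(r[1]),r[2])
    if cv2.contourArea(k)>2500:
        b=cv2.boxPoints(r)
        for z in (4,172): P=plane(c,b,z)[:,:2]; print(z,P.round(0).tolist(),np.linalg.norm(np.diff(P,axis=0),axis=1).round(),P.mean(0).round(1))
m=mask(c,[0,150,120],[6,255,255])|mask(c,[174,150,120],[180,255,255])
for k in blobs(m,15):
    r=cv2.minAreaRect(k); print("red",cv2.contourArea(k),r, plane(c,[r[0]],60).round(1))
for n,lo,hi in (("blue",[105,120,60],[125,255,255]),("orange",[5,200,180],[14,255,255])):
  for k in blobs(mask(c,lo,hi),150):
    print(n,cv2.contourArea(k),cv2.boundingRect(k))
save(c,"crop0",(100,120,360,300),3)
E
```

```text
dark 5523.5 [308. 120.] [82. 71.] 0.9877604842185974
4 [[780.0, 118.0], [1046.0, 114.0], [1042.0, -187.0], [776.0, -178.0]] [265. 301. 266.] [910.8 -33.1]
172 [[745.0, 116.0], [985.0, 112.0], [981.0, -160.0], [741.0, -152.0]] [240. 272. 241.] [862.8 -21.2]
red 1739.5 ((384.2741394042969, 115.31648254394531), (38.004085540771484, 49.39159393310547), 84.0938491821289) [[ 912.3 -296.6   60. ]]
red 212.5 ((541.9713134765625, 212.18443298339844), (58.305015563964844, 7.333394527435303), 84.80557250976562) [[ 568.8 -842.4   60. ]]
red 90.0 ((376.5, 150.0), (10.0, 11.0), 90.0) [[ 787.6 -265.9   60. ]]
red 87.0 ((218.20001220703125, 268.1000061035156), (14.230247497558594, 7.273237705230713), 71.56504821777344) [[379.9 281.   60. ]]
red 87.0 ((214.50003051757812, 221.00001525878906), (13.86362075805664, 7.155417442321777), 63.43495178222656) [[539.8 295.5  60. ]]
red 53.5 ((215.84226989746094, 180.98106384277344), (8.986493110656738, 17.972990036010742), 51.8427734375) [[678.1 292.6  60. ]]
red 25.0 ((435.5, 177.5), (3.0, 9.0), 90.0) [[ 690.6 -470.3   60. ]]
red 22.5 ((546.558837890625, 271.73529052734375), (6.516945838928223, 7.545937538146973), 30.963754653930664) [[ 362.7 -846.7   60. ]]
blue 1861.5 (0, 359, 34, 61)
blue 1770.0 (487, 227, 64, 72)
blue 1766.5 (409, 97, 51, 38)
blue 593.5 (417, 171, 44, 16)
```

View pics/crop0.png

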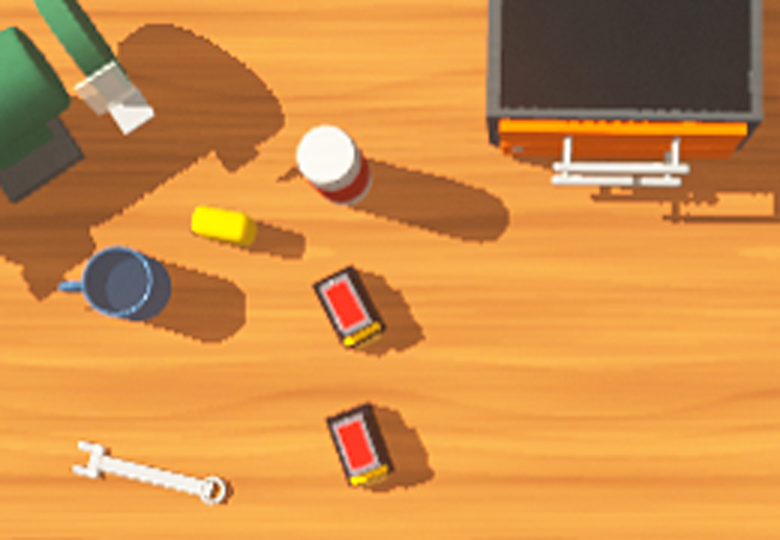

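```bash
python3 - <<'E'
from h import *
move_pose([640,-20,480],[0,0,1,0])
c=read_camera("wrist"); save(c,"w1"); print(c["mtx"].tolist(),c["k1"],c["eye"],rot(c["orientation"]).as_matrix().round(2).tolist())
print(read_state()["ee_pos"],read_state()["time_s"])
np.save("w1.npy",c,allow_pickle=True)
t=read_camera("top"); save(t,"top1"); np.save("top1.npy",t,allow_pickle=True)
E
```

```text
[[309.17270790709597, 0.0, 280.87690512490866], [0.0, 309.17270790709597, 210.42926110545122], [0.0, 0.0, 1.0]] -0.06495057894629061 [556.61300816 -20.12938869 621.92813612] [[-0.0, -0.95, -0.33], [1.0, -0.0, 0.0], [-0.0, -0.33, 0.95]]
[640.08019888 -19.12152627 479.677416  ] 2.9833
```

View pics/w1.png

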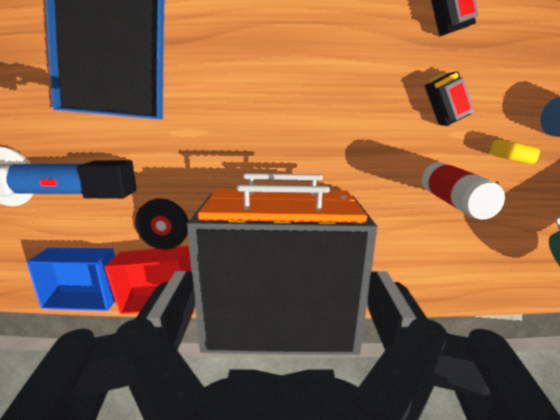

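View pics/top1.png

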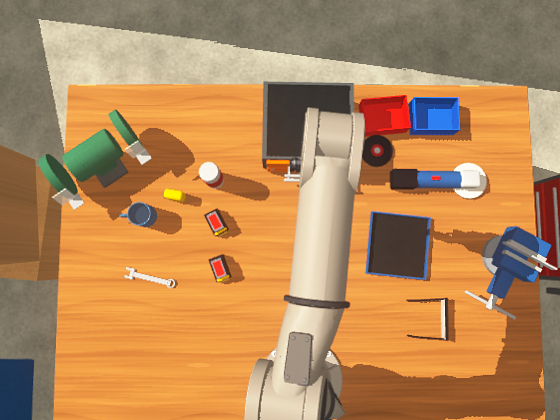

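```bash
python3 - <<'E'
from h import *
w=np.load("w1.npy",allow_pickle=True).item()
f=cv2.cvtColor(w["frame"],cv2.COLOR_RGB2GRAY)
P=plane(w,[(190,227),(375,224),(363,353),(201,354)],172);print("chest",P.round(1).tolist(), np.linalg.norm(np.diff(P,axis=0),axis=1))
# bar: bright low-sat pixels
m=mask(w,[0,0,170],[180,60,255]); m[:150]=0; m[210:]=0; m[:,:225]=0; m[:,345:]=0
ys=[];xs=[]
for x in range(240,328,4):
    col=np.where(m[:,x]>0)[0]; col=col[col>183]
    col=col[col<194]
    if len(col): xs.append(x); ys.append(col.mean())
xs=np.array(xs);ys=np.array(ys);print(np.c_[xs,ys].round(1).tolist()[::4])
a=np.polyfit(xs,ys,1)
row=m[int(a[1]+a[0]*284)-0]; nz=np.where(row)[0]; print(nz.min(),nz.max())
ends=[(u,a[0]*u+a[1]) for u in (nz.min(),nz.max())]
B=plane(w,ends,139);print("bar",B.round(1).tolist(),B.mean(0),np.linalg.norm(B[1]-B[0]))
# drawer orange top edge / chest front line in image
for x in range(210,360,30):
    hsv=cv2.cvtColor(w["frame"],cv2.COLOR_RGB2HSV)[:,x]
    o=np.where((hsv[:,0]<20)&(hsv[:,1]>180)&(hsv[:,2]>150))[0]; o=o[(o>185)&(o<235)]
    print(x,o.max(), plane(w,[(x,o.max()+.5)],163).round(1))
# tray from top camera and packs
t=np.load("top1.npy",allow_pickle=True).item()
m=mask(t,[100,90,30],[130,255,255]); m[:200]=0;m[:,:350]=0;m[290:]=0;m[:,440:]=0
m=cv2.morphologyEx(m,cv2.MORPH_CLOSE,np.ones((5,5)))
k=blobs(m,50)
r=cv2.minAreaRect(np.vstack(k)); P=plane(t,cv2.boxPoints(r),22); print("tray",r,P.round(0).tolist(),np.linalg.norm(np.diff(P,axis=0),axis=1),P.mean(0))
E
```

```text
chest [[739.6, -163.5, 172.0], [734.1, 127.9, 172.0], [994.0, 134.0, 172.0], [996.8, -169.6, 172.0]] [291.47601592 259.9019425  303.62230222]
[[240.0, 188.0], [256.0, 188.5], [272.0, 188.5], [288.0, 188.5], [304.0, 189.0], [320.0, 190.0]]
238 329
bar [[685.6, -89.5, 139.0], [687.1, 57.6, 139.0]] [686.36293594 -15.90991828 139.        ] 147.096133221222
210 219 [[ 730.3 -133.   163. ]]
240 221 [[733.6 -85.2 163. ]]
270 220 [[731.8 -37.4 163. ]]
300 221 [[733.4  10.3 163. ]]
330 222 [[735.1  58.2 163. ]]
tray ((398.1311340332031, 245.057373046875), (60.38733673095703, 62.741268157958984), 5.19442892074585) [[359.0, -224.0, 22.0], [577.0, -249.0, 22.0], [557.0, -462.0, 22.0], [339.0, -434.0, 22.0]] [219.28713554 213.87858592 219.9191333 ] [ 458.17169019 -342.39919282   22.        ]
```

```bash
cat >> h.py <<'E'
YAW=np.radians(-0.9); CX=np.array([np.cos(YAW),np.sin(YAW),0]); CY=np.array([-CX[1],CX[0],0])
def qd(psi,tilt=0.0):
    "tool down, turned psi about world z, tilted by `tilt` about the turned y axis (positive: toe -x goes down)"
    return (R.from_euler("z",psi)*R.from_euler("y",-tilt)*R.from_quat([0,1,0,0])).as_quat(scalar_first=True)
def show(s=""):
    r=read_state(); print(s,"t%.1f"%r["time_s"],r["ee_pos"].round(1),"F",np.round(r["wrist_force"],1),"gap %.3f gf %.1f"%(r["finger_gap"],r["grasp_force"]))
E
python3 - <<'E'
from h import *
B=np.array([686.4,-16,0])
for psi in (np.pi/2,-np.pi/2):
    print(psi, [ik(B+[0,0,z]+CX*d,qd(psi+YAW)) is not None for z in (250,119) for d in (0,-180)], np.round(ik(B+[0,0,250],qd(psi+YAW)),2))
E
```

```text
1.5707963267948966 [True, False, True, True] [ 0.5   0.56 -0.85  1.51  0.43  1.26  2.73]
-1.5707963267948966 [True, True, True, True] [-0.68  0.59  0.93  1.59 -0.49  1.22  0.33]
```

```bash
python3 - <<'E'
from h import *
B=np.array([686.4,-16,0]); q=qd(-np.pi/2+YAW)
grip(0.32)
move_pose(B+[0,0,240],q)
print(move_straight(B+[0,0,122],velocity=120,force_limit=8)); show("down")
grip(0.0); show("grip")
print(move_straight(B+[0,0,122]-182*CX,velocity=120,force_limit=60)); show("pulled")
print("moved along", (read_state()["ee_pos"]-B)@CX)
grip(0.32); show("open")
E
```

```text
False
down t6.0 [686.9 -16.1 122.8] F [0.  0.3 0.2] gap 0.322 gf 0.0
grip t6.3 [685.1 -16.  122.8] F [-14.5   1.2  13.8] gap 0.100 gf 58.8
False
pulled t8.0 [505.  -13.3 122.7] F [-2.4  0.6 14.3] gap 0.104 gf 60.1
moved along -181.43546267976055
open t8.3 [504.3 -13.1 121.9] F [-0.  -0.3 -0.7] gap 0.319 gf 0.0
```

```bash
python3 - <<'E'
from h import *
move_straight(read_state()["ee_pos"]*[1,1,0]+[0,0,260],velocity=250)
move_pose([610,-15,400],qd(YAW)); grip(1.0)
c=read_camera("wrist"); save(c,"w2"); np.save("w2.npy",c,allow_pickle=True); show()
t=read_camera("top"); np.save("top2.npy",t,allow_pickle=True)
E
```

```text
t11.1 [610. -15. 400.] F [-0.  -0.1 -0.1] gap 0.998 gf 0.0
```

View pics/w2.png

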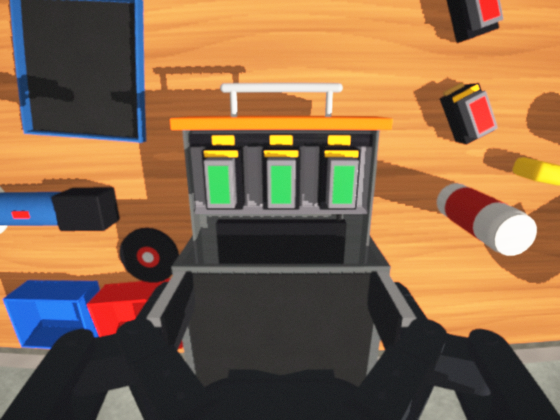

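```bash
python3 - <<'E'
from h import *
w=np.load("w2.npy",allow_pickle=True).item()
for k in blobs(mask(w,[40,120,80],[80,255,255]),100):
    r=cv2.minAreaRect(k); P=plane(w,cv2.boxPoints(r),156); print("green",np.round(r[0],1),P.mean(0).round(1),np.linalg.norm(np.diff(P,axis=0),axis=1).round(1),r[2])
for k in blobs(mask(w,[22,150,120],[34,255,255]),20):
    r=cv2.minAreaRect(k); print("yellow",np.round(r[0],1),np.round(r[1],1),[plane(w,[r[0]],z)[0].round(1).tolist() for z in (110,132)])
r=[k for k in blobs(mask(w,[0,150,120],[6,255,255])|mask(w,[174,150,120],[180,255,255]),100)]
for k in r:
    q=cv2.minAreaRect(k); P=plane(w,cv2.boxPoints(q),60); print("red",np.round(q[0],1),P.mean(0).round(1),np.linalg.norm(np.diff(P,axis=0),axis=1).round(1),P.round(0)[:,:2].tolist())
m=mask(w,[100,90,30],[130,255,255]); m[200:]=0;m[:,200:]=0; m[150:]=0
for k in blobs(m,100): print("tray", plane(w,cv2.approxPolyDP(k,4,True)[:,0],22).round(0)[:,:2].tolist())
m=mask(w,[0,0,150],[180,70,255]); m[110:]=0
for k in blobs(m,100)[:2]:
    x,y,ww,h=cv2.boundingRect(k); print("bar",(x,y,ww,h), plane(w,[(x,y+4),(x+ww,y+4)],140).round(1).tolist())
t=np.load("top2.npy",allow_pickle=True).item()
for k in blobs(mask(t,[0,150,120],[6,255,255]),60):
    q=cv2.minAreaRect(k); P=plane(t,cv2.boxPoints(q),60); print("redtop",P.mean(0).round(1),np.linalg.norm(np.diff(P,axis=0),axis=1).round(1))
for k in blobs(mask(t,[40,120,80],[80,255,255]),30):
    q=cv2.minAreaRect(k); print("grtop",plane(t,[q[0]],156).round(1))
E
```

```text
green [343. 184.] [625.5  63.7 156. ] [25.4 47.9 26.4] 90.0
green [218.6 184. ] [623.1 -96.5 156. ] [24.6 49.3 25.6] 85.91438293457031
green [280.5 184. ] [624.4 -16.8 156. ] [24.  47.6 24.9] 90.0
yellow [537.7 170.9] [46.9 19.6] [[619.5, 366.1, 110.0], [614.7, 346.8, 132.0]]
yellow [222.5 140. ] [ 8. 21.] [[571.8, -96.0, 110.0], [569.5, -91.9, 132.0]]
yellow [338.5 140. ] [ 8. 21.] [[574.3, 63.9, 110.0], [571.8, 59.9, 132.0]]
yellow [280.5 140. ] [ 8. 21.] [[573.3, -16.1, 110.0], [570.9, -16.0, 132.0]]
yellow [220.5 153.5] [ 5. 33.] [[590.3, -100.2, 110.0], [587.1, -95.8, 132.0]]
yellow [341.  153.5] [ 5. 32.] [[592.9, 68.1, 110.0], [589.6, 63.9, 132.0]]
yellow [280.5 153.5] [ 5. 33.] [[591.8, -16.4, 110.0], [588.5, -16.3, 132.0]]
yellow [474.6  88.2] [4.5 7.2] [[505.6, 246.5, 110.0], [506.7, 233.2, 132.0]]
red [120.2 300.5] [ 872.5 -326.9   60. ] [190.7  80.8 198.1] [[906.0, -421.0], [772.0, -286.0], [833.0, -233.0], [979.0, -368.0]]
red [470.7 203.7] [686.7 302.5  60. ] [56.9 84.4 59.3] [[690.0, 253.0], [639.0, 279.0], [682.0, 352.0], [736.0, 327.0]]
red [481.5 114.5] [541.8 294.3  60. ] [25.1 51.7 25.8] [[523.0, 270.0], [515.0, 294.0], [560.0, 319.0], [569.0, 294.0]]
red [489.4   8.5] [393.9 284.   60. ] [25.9 28.2 26.2] [[384.0, 266.0], [378.0, 292.0], [404.0, 302.0], [410.0, 276.0]]
red [147.6 256.6] [ 775.8 -254.2   60. ] [37.2 36.9 37.7] [[778.0, -280.0], [749.0, -257.0], [773.0, -228.0], [803.0, -251.0]]
tray [[351.0, -437.0], [556.0, -458.0], [579.0, -247.0], [371.0, -221.0], [361.0, -335.0], [374.0, -234.0], [571.0, -256.0], [552.0, -440.0], [354.0, -417.0]]
bar (220, 83, 123, 27) [[504.4, -89.0, 140.0], [506.8, 61.6, 140.0]]
redtop [ 912.4 -296.3   60. ] [175.8 137.7 174.1]
redtop [ 569.7 -844.4   60. ] [ 19.4 203.8  19.1]
redtop [ 787.6 -265.9   60. ] [38.7 35.6 38.6]
redtop [380.5 281.2  60. ] [24.5 49.1 24.5]
redtop [539.8 295.5  60. ] [24.4 47.7 24.3]
grtop [[623.4  64.4 156. ]]
```

```bash
python3 - <<'E'
from h import *
move_pose([420,-330,330],qd(YAW))
c=read_camera("wrist"); save(c,"w3"); np.save("w3.npy",c,allow_pickle=True); show()
m=mask(c,[100,90,30],[130,255,255])
for k in blobs(m,300):
    r=cv2.minAreaRect(k); P=plane(c,cv2.boxPoints(r),22); print("blue",r,P.round(0)[:,:2].tolist(),P.mean(0).round(1))
m=mask(c,[0,0,0],[180,110,70])
for k in blobs(m,3000)[:3]:
    r=cv2.minAreaRect(k); P=plane(c,cv2.approxPolyDP(k,6,True)[:,0],4); print("floor",cv2.approxPolyDP(k,6,True)[:,0].tolist(),P.round(0)[:,:2].tolist())
E
```

```text
t12.6 [ 421.2 -329.1  330.1] F [-0.1  0.4  0.4] gap 0.998 gf 0.0
blue ((271.5087585449219, 184.359130859375), (148.0293731689453, 141.06689453125), 5.237475872039795) [[555.0, -477.0], [339.0, -436.0], [361.0, -230.0], [583.0, -238.0]] [ 459.6 -345.2   22. ]
blue ((27.0, 161.0), (190.0, 54.0), 90.0) [[270.0, -729.0], [276.0, -645.0], [570.0, -717.0], [570.0, -821.0]] [ 421.4 -727.9   22. ]
blue ((210.5, 321.5), (35.0, 57.0), 90.0) [[664.0, -507.0], [664.0, -406.0], [741.0, -411.0], [741.0, -517.0]] [ 702.3 -460.3   22. ]
floor [[559, 291], [484, 292], [477, 313], [473, 293], [429, 291], [424, 311], [410, 266], [407, 284], [395, 282], [416, 316], [402, 327], [372, 272], [375, 325], [359, 387], [333, 377], [339, 353], [329, 337], [287, 340], [285, 298], [242, 298], [239, 345], [283, 347], [288, 373], [231, 370], [204, 388], [176, 351], [197, 303], [186, 272], [160, 327], [146, 316], [163, 283], [115, 334], [64, 335], [0, 419], [94, 419], [105, 392], [126, 384], [145, 419], [559, 419], [559, 401], [549, 400], [559, 396], [559, 349], [551, 348], [559, 302], [549, 301]] [[668.0, 194.0], [
[... 173 characters left out ...]
0], [729.0, -159.0], [887.0, -176.0], [857.0, -231.0], [794.0, -223.0], [754.0, -244.0], [760.0, -323.0], [665.0, -326.0], [664.0, -403.0], [771.0, -416.0], [777.0, -331.0], [844.0, -322.0], [836.0, -436.0], [886.0, -496.0], [787.0, -540.0], [675.0, -486.0], [610.0, -498.0], [729.0, -563.0], [704.0, -585.0], [632.0, -542.0], [747.0, -655.0], [753.0, -762.0], [1024.0, -1018.0], [994.0, -763.0], [905.0, -714.0], [879.0, -661.0], [986.0, -641.0], [1040.0, 331.0], [974.0, 305.0], [967.0, 275.0], [957.0, 298.0], [813.0, 244.0], [808.0, 223.0], [694.0, 202.0], [690.0, 179.0]]
floor [[212, 113], [208, 241], [325, 252], [345, 127]] [[348.0, -430.0], [552.0, -454.0], [575.0, -258.0], [370.0, -235.0]]
```

View pics/w3.png

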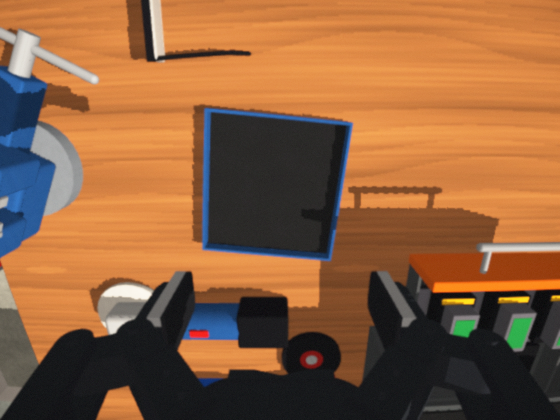

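```bash
cat >> h.py <<'E'
H=36.0
BAY={i:np.array([624.5,-16.6,96])+(2-i)*80*CY for i in (1,2,3)}
TY=np.radians(-6.6); TC=np.array([461.3,-344.3,4.0])
def slot(i,j):
    return TC+R.from_euler("z",TY).apply([52*i,49*j,0])
def tcp(o,psi,tilt=0.0,h=None):
    "TCP pose that holds a pack whose origin is at o"
    return np.asarray(o)+R.from_euler("z",psi).apply(R.from_euler("y",-tilt).apply([0,0,H if h is None else h])), qd(psi,tilt)
def line(o,psi,tilt=0.0,v=120,f=None):
    p,q=tcp(o,psi,tilt); return move_straight(p,q,velocity=v,force_limit=f)
def rocked(b,deg,extra=0.0):
    "pack origin in bay b when rocked up by deg, tongue tip just over the slot floor"
    a=np.radians(deg); return b+CX*(2.0*deg/15+extra)+[0,0,48*np.sin(a)+0.5*min(1,deg/5)]
def take(o,psi):
    grip(0.72); p,q=tcp(o,psi); move_pose(p+[0,0,110],q); hit=move_straight(p,velocity=150,force_limit=10); show("at pack %s"%hit); grip(0.0); show("gripped")
def extract(i):
    b=BAY[i]; take(b,YAW)
    for d in (4,8,12,16): line(rocked(b,d),YAW,np.radians(d),v=40)
    show("tilted")
    line(rocked(b,16,11),YAW,np.radians(16),v=60); show("drawn")
    line(rocked(b,16,11)+[0,0,40],YAW,np.radians(16),v=100)
    line(rocked(b,16,11)+[0,0,110],YAW,0,v=150); show("lifted")
def to_tray(i,j):
    s=slot(i,j); p,q=tcp(s+[0,0,120],TY); move_pose(p,q)
    line(s+[0,0,12],TY,v=200); hit=line(s+[0,0,-1],TY,v=25,f=5); show("set %s"%hit)
    grip(0.72); line(s+[0,0,130],TY,v=250)
E
python3 - <<'E'
from h import *
extract(3)
c=read_camera("side"); save(c,"s4"); c=read_camera("wrist"); save(c,"w4")
E
python3 -c "
import cv2,numpy as np
a=cv2.imread('pics/s4.png')[100:400,200:480];b=cv2.imread('pics/w4.png')
cv2.imwrite('pics/m4.png',np.hstack([cv2.resize(a,(400,420)),cv2.resize(b,(400,420))]))"
```

```text
at pack False t15.1 [623.7 -97.  132.9] F [ 0.5 -1.2  0.4] gap 0.722 gf 0.0
gripped t15.4 [623.9 -96.5 133.1] F [-1.5  1.7  8.4] gap 0.410 gf 60.1
tilted t16.4 [616.  -96.3 144.8] F [2.1 0.9 2.6] gap 0.407 gf 61.1
drawn t16.7 [627.2 -96.6 144.3] F [2.9 2.6 3.1] gap 0.408 gf 61.2
lifted t17.9 [635.7 -97.1 254.2] F [-1.  -0.4 -4.7] gap 0.405 gf 61.6
```

View pics/m4.png

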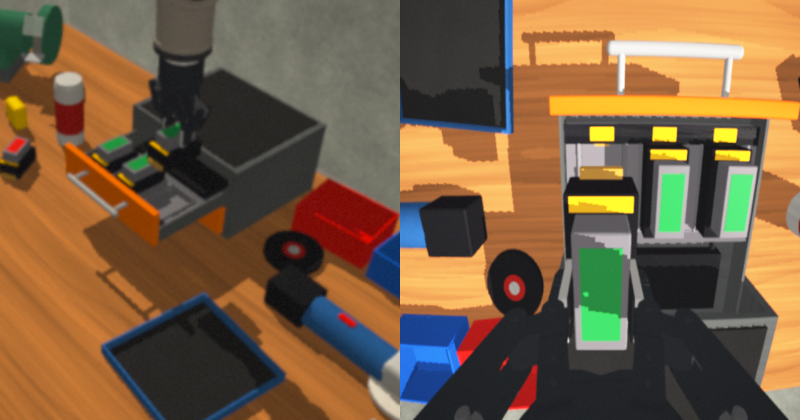

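```bash
sed -i 's/^H=36.0/H=37.0/' h.py; python3 - <<'E'
from h import *
to_tray(1,-1); show()
extract(2); to_tray(1,1)
extract(1); to_tray(-1,1); show()
move_pose([400,-320,380],qd(TY))
c=read_camera("wrist"); save(c,"w5")
t=read_camera("top"); np.save("top5.npy",t,allow_pickle=True)
for k in blobs(mask(t,[0,150,120],[6,255,255]),60):
    q=cv2.minAreaRect(k); P=plane(t,cv2.boxPoints(q),60); print("redtop",P.mean(0).round(1),np.linalg.norm(np.diff(P,axis=0),axis=1).round(1))
E
```

```text
set True t20.5 [ 507.  -398.8   41.2] F [-2.1  1.1  7.8] gap 0.411 gf 63.0
 t21.5 [ 507.4 -398.7  171.3] F [ 0.7 -0.2 -0.6] gap 0.723 gf 0.0
at pack False t24.1 [625.  -17.  133.8] F [-0.2  0.5  0.6] gap 0.720 gf 0.0
gripped t24.5 [625.1 -16.5 134.1] F [-0.8  0.9  7.3] gap 0.405 gf 59.9
tilted t25.5 [616.3 -16.3 145.3] F [ 0.2 -0.1 -2.5] gap 0.405 gf 61.8
drawn t25.8 [628.3 -16.6 145.3] F [ 2.6  3.9 -3.4] gap 0.406 gf 61.7
lifted t27.0 [637.1 -17.2 255.3] F [-0.5  0.2 -4.1] gap 0.406 gf 61.9
set True t29.4 [ 518.9 -301.4   42. ] F [-1.6  2.5 11.4] gap 0.406 gf 63.6
at pack False t33.0 [626.3  63.1 133.8] F [ 0.2 -0.6  0.5] gap 0.719 gf 0.0
gripped t33.3 [626.4  63.6 134. ] F [-2.2  0.   7.5] gap 0.408 gf 59.8
tilted t34.3 [617.8  63.8 145.5] F [ 1.1  0.  -1.4] gap 0.410 gf 61.2
drawn t34.7 [629.5  63.4 145.3] F [ 3.7  4.  -1.2] gap 0.409 gf 61.0
lifted t35.9 [638.4  62.7 255.3] F [-0.6  1.2 -4.5] gap 0.406 gf 61.0
set True t38.6 [ 415.5 -289.5   41.8] F [ 0.6 -1.5  1.8] gap 0.407 gf 62.2
 t39.6 [ 415.4 -289.2  171. ] F [-0.5 -0.5 -0.8] gap 0.720 gf 0.0
redtop [ 912.6 -296.4   60. ] [175.8 137.7 174.1]
redtop [ 569.4 -842.5   60. ] [ 26.6 203.7  26.3]
redtop [ 787.6 -265.9   60. ] [38.7 35.6 38.6]
redtop [504.9 262.3  60. ] [24.3 47.5 24.3]
redtop [380.5 281.2  60. ] [24.5 49.1 24.5]
```

View pics/w5.png

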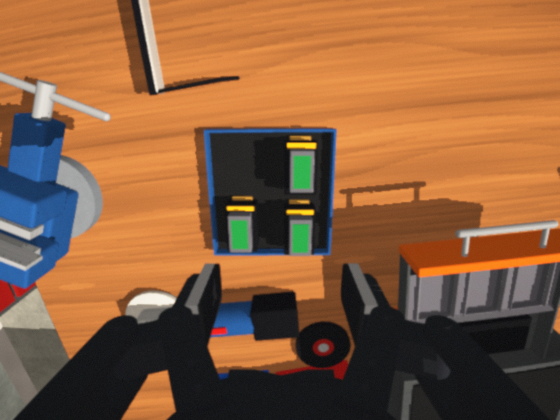

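```bash
cat >> h.py <<'E'
def flats(c,amin=60,lim=((300,720),(120,450))):
    "[(origin xy, psi)] of red-strip packs on the bench; heel direction = from yellow line to the strip"
    Y=[np.mean(k[:,0],axis=0) for k in blobs(mask(c,[22,150,120],[34,255,255]),8)]
    Y=plane(c,Y,36)[:,:2] if Y else np.zeros((0,2)); out=[]
    for k in blobs(mask(c,[0,150,120],[6,255,255])|mask(c,[174,150,120],[180,255,255]),amin):
        b=cv2.boxPoints(cv2.minAreaRect(k)); P=plane(c,b,60)[:,:2]; L=np.linalg.norm(np.diff(P,axis=0),axis=1)
        o=P.mean(0)
        if not(lim[0][0]<o[0]<lim[0][1] and lim[1][0]<o[1]<lim[1][1]) or abs(max(L)-48)>6 or abs(min(L)-25)>5: continue
        e=P[1]-P[0] if L[0]>L[1] else P[2]-P[1]
        y=Y[np.argmin(np.linalg.norm(Y-o,axis=1))]
        if (o-y)@e<0: e=-e
        out.append((o,np.arctan2(e[1],e[0]),np.linalg.norm(o-y)))
    return out
E
python3 - <<'E'
from h import *
move_pose([450,180,380],qd(0)); move_pose([420,270,330],qd(0.3))
c=read_camera("wrist"); save(c,"w6")
for o,p,d in flats(c): print(o.round(1),np.degrees(p).round(1),d.round(1))
for i in (2,3):
    for o,p,d in flats(c): print([ik(tcp([*o,z],p)[0],qd(p)) is not None for z in (0,110)])
show()
E
```

```text
[383.  280.1] 21.2 40.1
[507.4 261.1] 28.1 40.8
[True, True]
[True, True]
[True, True]
[True, True]
 t43.0 [420.6 269.2 330.1] F [ 0.7 -0.2  0.4] gap 0.719 gf 0.0
```

View pics/w6.png

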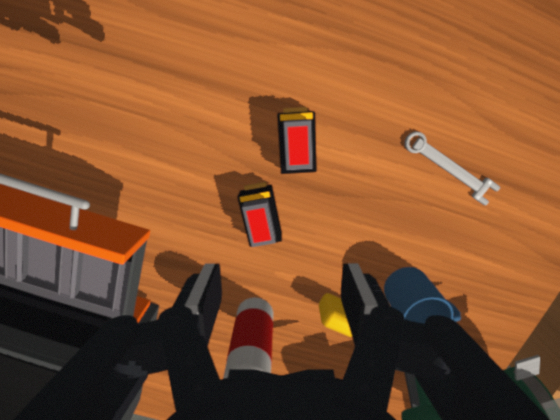

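```bash
cat >> h.py <<'E'
def seat(i):
    b=BAY[i]; D=16; a=np.radians(D)
    o0=rocked(b,D,9); p,q=tcp(o0+[0,0,100],YAW,a); move_pose(p,q)
    line(o0+[0,0,12],YAW,a,v=120)
    hit=line(o0+[0,0,-5],YAW,a,v=25,f=5); show("floor %s"%hit)
    off=lambda: (read_state()["ee_pos"]-tcp(b,YAW,a)[0])
    dz=off()[2]-48*np.sin(a); print("dz",round(dz,2))
    z=off()[2]+0.7; 
    hit=line(b+CX*-4+[0,0,z],YAW,a,v=25,f=5); show("toe %s"%hit)
    dx=off()@CX-0.9; print("dx",round(dx,2), "dy",round(off()@CY,2))
    return dx,dz
def rock(i,dx,dz):
    b=BAY[i]
    for d in (12,8,4,2,0):
        r=np.radians(d); line(b+CX*(dx+.25+1.3*d/16)+[0,0,48*np.sin(r)+dz+.5*d/16],YAW,r,v=30)
        show("rock %d"%d)
E
python3 - <<'E'
from h import *
take(np.array([506.5,261.4,0]),np.radians(28))
line(np.array([506.5,261.4,180]),np.radians(28),v=250); show("up")
print(seat(1))
c=read_camera("wrist"); save(c,"w7"); 
E
```

```text
at pack False t44.9 [507.  261.7  37.9] F [0.4 0.2 0.8] gap 0.720 gf 0.0
gripped t45.2 [506.9 261.9  38. ] F [-3.  -0.2 11.1] gap 0.409 gf 59.3
up t46.1 [505.6 261.4 215.8] F [ 0.7  0.1 -3.3] gap 0.402 gf 60.2
floor True t48.4 [627.   63.6 145.1] F [-2.5  1.   8.8] gap 0.404 gf 61.8
dz 0.33
toe True t48.7 [626.2  63.6 145.5] F [ 2.2 -1.   2.5] gap 0.408 gf 60.8
dx 9.78 dy 0.24
(np.float64(9.779320492469388), np.float64(0.3341746659960769))
```

View pics/w7.png

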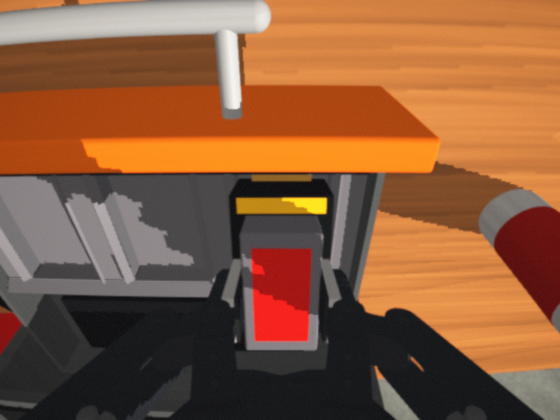

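```bash
sed -i 's|^    hit=line(b+CX\*-4+\[0,0,z\].*|    line(b+CX*(off()@CX-1)+[0,0,z],YAW,a,v=25); hit=line(b+CX*-4+[0,0,z],YAW,a,v=25,f=6); show("toe %s"%hit)|' h.py
python3 - <<'E'
from h import *
b=BAY[1];a=np.radians(16)
off=lambda: (read_state()["ee_pos"]-tcp(b,YAW,a)[0])
z=48*np.sin(a)+0.33+0.7
hit=line(b+CX*-4+[0,0,z],YAW,a,v=25,f=6); show("toe %s"%hit)
dx=off()@CX-0.9; print("dx",dx,off())
if hit and abs(dx)<3.5:
    rock(1,dx,0.33)
    c=read_camera("wrist"); save(c,"w8")
E
```

```text
toe True t49.2 [615.6  63.7 146. ] F [ 5.  -0.2 -2.1] gap 0.410 gf 61.1
dx -0.8947169299530511 [7.30896494e-03 1.28920373e-01 1.43985056e+01]
rock 12 t49.5 [618.6  63.7 142.8] F [3.3 2.3 4.3] gap 0.407 gf 62.3
rock 8 t49.7 [620.8  63.7 139.9] F [3.2 4.3 7.1] gap 0.406 gf 62.5
rock 4 t50.0 [623.1  63.9 136.8] F [3.4 4.4 8.5] gap 0.409 gf 62.8
rock 2 t50.3 [624.   63.8 135.2] F [2.7 3.3 9.3] gap 0.409 gf 62.7
rock 0 t50.5 [625.3  63.6 134. ] F [ 1.3  2.6 12.3] gap 0.405 gf 63.3
```

```bash
cat >> h.py <<'E'
def press(i,x=22):
    b=BAY[i]+CX*x; grip(0.0); move_pose(b+[0,0,100],qd(YAW))
    hit=move_straight(b+[0,0,54],velocity=40,force_limit=8); show("press %s (top should be ~156)"%hit)
    move_straight(b+[0,0,110],velocity=200)
E
python3 - <<'E'
from h import *
b=BAY[1]; grip(0.72); show("released"); move_straight(tcp(b+[0,0,110],YAW)[0],velocity=200)
press(1); press(1,-22)
move_pose([420,230,330],qd(0.3))
c=read_camera("wrist"); F=flats(c)
for o,p,d in F: print(o.round(1),np.degrees(p).round(1),d.round(1))
t=read_camera("top"); 
for o,p,d in flats(t): print("top",o.round(1),np.degrees(p).round(1),d.round(1))
E
```

```text
released t50.9 [624.6  63.3 133.1] F [0.9 0.  0.6] gap 0.721 gf 0.0
press True (top should be ~156) t53.5 [648.   62.9 156.1] F [ 2.4 -0.9  7.4] gap 0.002 gf 3.9
press True (top should be ~156) t55.3 [604.4  63.6 156.1] F [1.9 0.5 9.5] gap 0.004 gf 4.9
[383.1 280.3] 20.3 40.6
```

```bash
python3 - <<'E'
from h import *
o=np.array([382.5,280.5,0]); p=np.radians(20.7)
take(o,p); line(o+[0,0,190],p,v=250); show("up")
move_pose(*tcp(BAY[2]+[0,0,140],YAW))
dx,dz=seat(3)
if abs(dx)<3.5 and abs(dz)<3:
    rock(3,dx,dz); grip(0.72); show("released"); move_straight(tcp(BAY[3]+[0,0,110],YAW)[0],velocity=200)
    press(3); press(3,-22)
    move_pose([560,-15,400],qd(YAW)); c=read_camera("wrist"); save(c,"w9")
E
```

```text
at pack False t59.6 [383. 281.  38.] F [-0.1 -0.3 -0.3] gap 0.724 gf 0.0
gripped t59.9 [382.8 281.1  37.9] F [-3.7  0.5 15.6] gap 0.409 gf 58.1
up t60.9 [381.7 280.4 226.1] F [ 0.3  0.  -3.9] gap 0.408 gf 60.2
floor True t64.2 [624.4 -96.4 145.1] F [-2.5  0.6  8.7] gap 0.409 gf 61.9
dz 0.32
toe True t64.9 [613.2 -96.4 146.3] F [ 5.6 -1.2 -2.9] gap 0.409 gf 61.3
dx -0.7 dy 0.0
rock 12 t65.2 [616.4 -96.4 142.9] F [1.9 1.9 3.8] gap 0.407 gf 62.1
rock 8 t65.5 [618.7 -96.4 140. ] F [2.9 3.1 4.9] gap 0.408 gf 62.5
rock 4 t65.7 [620.9 -96.3 136.9] F [3.  4.4 5.7] gap 0.405 gf 62.7
rock 2 t66.0 [621.7 -96.4 135.3] F [2.1 4.9 6.6] gap 0.408 gf 62.8
rock 0 t66.2 [623.1 -96.5 134. ] F [3.4 5.7 8.4] gap 0.407 gf 63.1
released t66.6 [622.4 -96.8 133.2] F [-0.4 -0.2 -0.8] gap 0.716 gf 0.0
press True (top should be ~156) t69.2 [645.5 -97.  156.1] F [2.3 0.7 8.1] gap 0.000 gf 3.9
press True (top should be ~156) t71.0 [601.9 -96.3 156.1] F [1.6 0.3 9.5] gap -0.000 gf 4.9
```

View pics/w9.png

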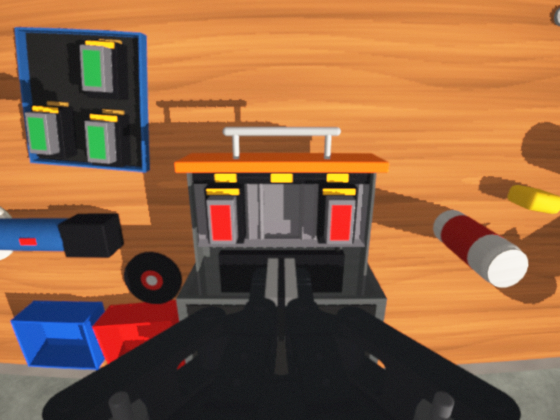

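```bash
python3 - <<'E'
from h import *
q=qd(-np.pi/2+YAW); B=np.array([504.5,-13.2,0]); 
move_pose([520,-13,300],q); grip(0.32); move_pose(B+[0,0,240],q)
print(move_straight(B+[0,0,122],velocity=120,force_limit=8)); show("down")
grip(0.0); show("grip"); p=read_state()["ee_pos"]
print(move_straight(p+170*CX,velocity=100,force_limit=25)); show("push")
print(move_straight(p+185*CX,velocity=25,force_limit=22)); show("shut")
print("moved",(read_state()["ee_pos"]-p)@CX)
grip(0.32); show("open")
e=read_state()["ee_pos"]; move_straight(e*[1,1,0]+[0,0,260],velocity=200)
move_pose([560,-15,420],qd(YAW)); c=read_camera("wrist"); save(c,"w10")
E
```

```text
False
down t75.6 [505.  -13.2 122.6] F [ 0.6 -0.2 -0.4] gap 0.318 gf 0.0
grip t75.9 [505.3 -13.  122.8] F [0.6 0.3 7. ] gap 0.100 gf 58.6
False
push t77.8 [675.3 -15.6 123. ] F [ 0.8 -1.2 -1.9] gap 0.106 gf 58.4
True
shut t78.3 [685.  -15.8 122.9] F [-4.2  1.6 11. ] gap 0.104 gf 60.3
moved 179.72793173472792
open t78.6 [684.4 -15.7 122.1] F [0.6 0.1 0.5] gap 0.320 gf 0.0
```

View pics/w10.png

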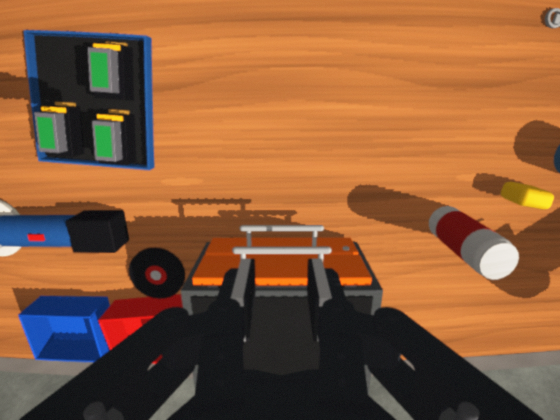

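```bash
python3 - <<'E'
from h import *
q=qd(-np.pi/2+YAW); B=np.array([640,-15.3,0])
grip(0.0); move_pose(B+[0,0,240],q); move_straight(B+[0,0,122],velocity=150)
print(move_straight(B+60*CX+[0,0,122],velocity=30,force_limit=15)); show("nudge1")
e=read_state()["ee_pos"]; move_straight(e-6*CX,velocity=50)
print(move_straight(e+6*CX,velocity=15,force_limit=15)); show("nudge2")
e=read_state()["ee_pos"]; move_straight(e-40*CX,velocity=150); move_straight(e-40*CX+[0,0,180],velocity=200); show()
sign_off()
E
```

```text
True
nudge1 t84.2 [665.9 -15.9 121.2] F [-4.3  0.7  2.9] gap 0.002 gf 1.9
True
nudge2 t85.0 [665.8 -15.8 120.5] F [-1.7 -0.   0.6] gap -0.002 gf 0.8
 t86.5 [625.4 -15.  299.4] F [0.2 0.9 0. ] gap 0.001 gf 0.0
the job is handed in; nothing more can be done
```

The job is handed in at 86.5 s: all three charged packs stand upright in the ready tray, both empty packs present are seated flat in bays 1 and 3 (checked by touch at toe and heel), and the upper drawer is pushed fully shut.

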